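# Stop the instrument bath, unlock it and hold its lid open at 60 degrees

### The arm

A 6-joint arm with a two-finger parallel gripper is mounted at the origin on the work surface. World frame = base frame: x ahead of the robot, y to its left, z up, the work surface at z = 0. Lengths are in m, angles in rad, forces in N, time in s.
With the tool pointing down it reaches from about 0.225 to 0.875 m from the base axis. Payload 3.4 kg.
Tool frame: the origin (TCP) lies at the very end of the fingers, on their centre line; the grasp point (between the pads) lies 19 mm behind it; z points along the fingers, y is the line along which they close (so a half turn about z gives the same grasp; the last joint's range is limited). The gripper opens to 85 mm and grips with 20 to 120 N. Pads are 22 mm wide; open, the fingers measure 114 mm over their backs; the gripper's body (76 mm by 85 mm) begins 54 mm behind the grasp point. The pads swing forward as they close: fully open they stand 13 mm farther back than shut.
Start: joints at [1.009, 0.276, 1.505, -0, 1.361, -0.121], TCP at [0.245, 0.52, 0.231] pointing down, gripper open.
Joint ranges: [-2.89, 2.89], [-0.75, 2.08], [0.22, 2.7], [-1.18, 4.32], [0.11, 2.71], [-2.7, 2.7]. Speed limits (rad/s): [2.57, 2.57, 3.14, 3.14, 3.14, 3.14].

### API

Orientations are given as a unit quaternion [w, x, y, z].
In Python, from rig import readout, vision, manip gives the robot as it stands.
- The arm moves only by the shell command python3 -m handwheel 'ROWS' [FORCE]. ROWS is JSON, a list of rows, each a list of 3 entries, a list of its own where there are three numbers: the shift along the tool's x, y, z in mm, then the turn, a rotation vector about the tool's x, y, z in units of 6 degrees (1.0 is 6 degrees), then the closure, from -1 (fully open) to 1 (shut), so that 0 is half open. A call has 1 to 20 rows; each row shifts and turns the commanded pose from where the row before left it, along the tool's axes as they then stand; what a row does not reach is not made up. A row lasts 1/8 s, in which the tool goes at most 62.5 mm and 10.7 degrees, less where a joint would pass 70% of its speed; a pose out of reach is approached as far as the arm can. A call is refused whole if a number of a shift passes 62.5 or a number of a turn 1, either way. A call with a gripper value outside its range is refused whole. The fingers move at their own pace and stop on an object; FORCE is the grip in N (left out, the last holds). Time passes only in rows, so rows that do not move let the fingers close. It gives the time, the measured TCP pose, the force, the opening and the grip force at its end, in the units of the state.
- readout.get_state(): the state, without advancing time (a new reading comes with each control period).
- vision.get_image(name): name is "scene" or "top" or "wrist"; returns the picture (420x560x3 uint8, blue, green, red); there is no depth.
- vision.camera_params(name): a dict with "intrinsics" (3x3 intrinsics, pixels), "rvec" (rotation vector, rad) and "tvec" (3), from world to camera coordinates, as OpenCV has them; the wrist camera has in their place "hand_eye" (4x4, takes a point from camera to tool coordinates, whose origin is the TCP and whose axes are the flange's). Camera axes: x right, y down, z forward; pixel columns grow to the right and rows downward; lengths in m; the calibration is good to about 2 mm. A picture is of the moment at which its call begins: read the wrist's pose just before it. camera_params takes no time and is no camera call.
- manip.sign_off(): hands the job in; it is judged then, once.
The state is a dict: "clock": time; "qpos": joint angles; "qd": joint speeds; "effort": joint torques, N m; "position": TCP position; "ee_rot": TCP orientation; "contact_force": force on the tool from outside, world axes, zero at the start; "moment": the same for the moment, N m; "width": finger opening in m; "gripper_force": force on a finger pad.
Only numpy, scipy, OpenCV 4.12 (cv2) and the standard library are available. Lean on these libraries where they do the work, as an engineer would, in place of code of your own. Each camera call takes 0.05 s, during which the arm holds its last target. There are 200 camera calls.

### The job

The instrument bath on the counter has finished its cycle. With its lid still shut, press the long bar-shaped key right down (stop) and let it come up, then press the small round key right down (unlock), one key at a time, and leave the big round key alone. Then raise the lid, which has a bar handle on top, to 60 degrees from shut and hold it there so that the steam escapes: it falls shut when let go, so never let it drop, finish while still holding it at that angle, and do not knock the things standing around the bath.

Things in the scene. Friction and masses are not known exactly. Their poses are not given: they have to be found in the camera images.
- bath: the instrument bath, a bench-top machine fixed to the counter, 310 mm deep (its x), 266 mm wide (its y), 130 mm high to the tank's rim; origin under it on the counter, midway across and 150 mm behind its front, x points from its front (the low console with the keys, 115 mm high) to its back (dark blue hinge housing), z up; at an unturned start its front faces the robot
- lid (a joint): opening angle of the lid in rad: 0 shut, grows as the front edge rises, 60 degrees is 1.047, stop at 1.75. The lid is a grey panel 200 x 262 x 12 mm of about 0.6 kg (somewhat varying), hinged along the back edge of the tank, with no catch, spring or stay: it falls shut when let go
- lid_hinge (a point): middle of the lid's hinge axis, fixed on the bath 120 mm behind its origin and 131 mm above the counter; the axis runs along the bath's y; axes as the bath's
- lid_handle (a point): middle of the handle: a round steel bar 12 mm thick, 122 mm long along the bath's y, on end posts 98 mm apart, near the lid's front edge. In the lid's frame it is 180 mm before the hinge axis and 47 mm above it, 29 mm clear of the lid. Lid shut: 178 mm above the counter, 58 mm behind the keys. The bar can turn between fingers pinching it across, so a gripper may keep pointing down
- bar_key_top (a point): middle of the top of the long bar-shaped white key, 34 mm (bath's x) by 11 mm. The three keys stand in a row along the bath's y, 60 mm apart, in any order, on the console 118 mm before the bath's origin, each on a dark 44 mm square plate; key tops are 131 mm above the counter when up and 11 mm above their plates
- small_key_top (a point): middle of the top of the small round white key, 16 mm across
- big_key_top (a point): middle of the top of the big round white key, 32 mm across, which is to be left alone
- bar_key (a joint): travel of the bar-shaped key in m: 0 up, 0.006 fully down; spring return, 1.5 N to start, 5 N fully down
- small_key (a joint): travel of the small round key, the same spring and travel
- big_key (a joint): travel of the big round key, the same spring and travel
- jar_mid (a point): centre of an amber jar, 64 mm across and 110 mm high, loose beside the bath; axes z up
- bowl_mid (a point): centre of a steel bowl, 96 mm across and 45 mm high, loose beside the bath; z up
- carton_mid (a point): centre of a cardboard carton 110 x 70 x 60 mm, loose beside the bath; z up

How it is judged:
By the outcome, as a careful person would: the job done as asked, in the order asked, and still so for the second after the job is handed in, while the arm keeps its last pose, push and grip.
It also fails if it takes over 53 s, if anything falls off the work surface, if the arm or the gripper's body presses on something with over 40 N, if the wrist force passes 120 N, or if a joint passes its speed limit or range.

## Working session

There is one attempt and no reset: what is moved stays moved. The work goes in short steps, Python scripts to look and compute and a shell command to move; the robot and the scene stay as the last step left them, time stands still between calls to the robot, and variables do not carry over. Pictures are saved under pics/ and viewed, at most 10 in all, crops included, and the job is handed in when it is done.

```bash
mkdir -p pics; ls; python3 - <<'E'
from rig import readout, vision
import cv2, numpy as np
print(readout.get_state())
for n in ("scene","top"):
    cv2.imwrite(f"pics/{n}0.png",vision.get_image(n))
    p=vision.camera_params(n);R=cv2.Rodrigues(np.array(p['rvec']))[0];print(n,p, -R.T@np.array(p['tvec']).ravel())
print(vision.camera_params("wrist"))
E
```

```text
pics
{'clock': 0.0, 'qpos': array([ 1.00900702e+00,  2.76612253e-01,  1.50615249e+00,  3.20300903e-05,
        1.36068036e+00, -1.20994729e-01]), 'qd': array([-3.84067827e-04, -8.55377261e-04, -1.71929489e-03, -1.17923410e-06,
       -1.90199399e-04,  1.22570401e-04]), 'effort': array([ 2.46424488e-04, -4.16778266e+01, -2.45808005e+01, -2.24409346e-04,
        1.06468305e-02, -6.06002928e-06]), 'position': array([0.24503662, 0.5195908 , 0.23042215]), 'ee_rot': array([-3.24855325e-04,  2.18620500e-01,  9.75809520e-01, -8.67529361e-04]), 'contact_force': array([ 1.33013205,  0.57221457, -0.6626964 ]), 'moment': array([0.01924641, 0.02326311, 0.00498721]), 'gripper_force': 0.0, 'width': 0.08535098732642823}
scene {'intrinsics': array([[432.9740137 ,   0.        , 278.09378165],
       [  0.        , 432.9740137 , 206.22260231],
       [  0.        ,   0.        ,   1.        ]]), 'rvec': array([ 2.00370274,  1.44909291, -0.55005279]), 'tvec': array([-0.21406077, -0.32686948,  1.51615135])} [ 1.26660216 -0.21313787  0.89536127]
top {'intrinsics': array([[387.4262155 ,   0.        , 278.80827261],
       [  0.        , 387.4262155 , 210.84669493],
       [  0.        ,   0.        ,   1.        ]]), 'rvec': array([ 2.09510031, -2.14060694,  0.22365052]), 'tvec': array([0.02588759, 0.61932381, 0.9697721 ])} [0.41172737 0.02257883 1.07455146]
{'intrinsics': array([[306.85237679,   0.        , 283.30520808],
       [  0.        , 306.85237679, 212.40147122],
       [  0.        ,   0.        ,   1.        ]]), 'hand_eye': array([[ 7.57598880e-04, -9.50516357e-01, -3.10673591e-01,
         8.05798430e-02],
       [ 9.99999713e-01,  7.21349569e-04,  2.31574552e-04,
         6.45358135e-04],
       [ 3.98886149e-06, -3.10673678e-01,  9.50516631e-01,
        -1.41970314e-01],
       [ 0.00000000e+00,  0.00000000e+00,  0.00000000e+00,
         1.00000000e+00]])}
```

View pics/top0.png

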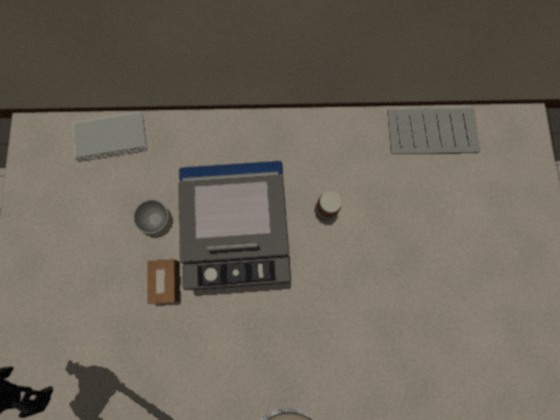

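View pics/scene0.png

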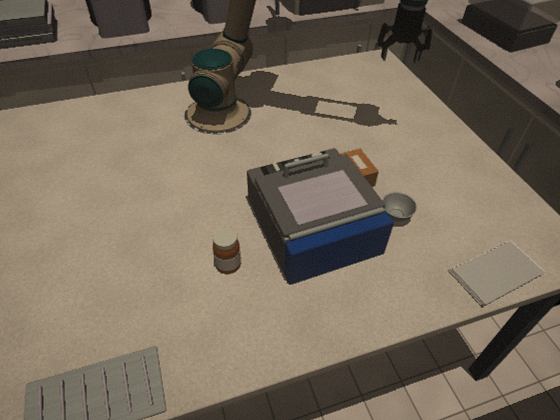

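The top view shows the bath with the big key at about (210,275), the small key at (236,272), the bar key at (263,270), and the handle from (208,248) to (258,246). The carton and bowl are on the left, the jar on the right. I'll enlarge the crop.

```bash
python3 - <<'E'
import cv2
im=cv2.imread("pics/top0.png")[155:305,140:345]
im=cv2.convertScaleAbs(im,alpha=1.5)
cv2.imwrite("pics/crop0.png",cv2.resize(im[75:145,35:160],None,fx=6,fy=6,interpolation=cv2.INTER_CUBIC))
E
cat > h.py <<'E'
from rig import readout, vision
import cv2, numpy as np
from scipy.spatial.transform import Rotation as Ro
def cam(n,st=None):
    p=vision.camera_params(n);K=p['intrinsics']
    if n=='wrist':
        T=np.eye(4);q=st['ee_rot'];T[:3,:3]=Ro.from_quat(np.r_[q[1:],q[0]]).as_matrix();T[:3,3]=st['position']
        T=T@p['hand_eye'];return K,T[:3,:3],T[:3,3]
    R=cv2.Rodrigues(np.array(p['rvec']))[0];return K,R.T,-R.T@np.ravel(p['tvec'])
def ray(C,uv,z):
    K,R,o=C;d=R@np.linalg.solve(K,[*uv,1]);return o+d*(z-o[2])/d[2]
E
```

```text
(no output)
```

View pics/crop0.png

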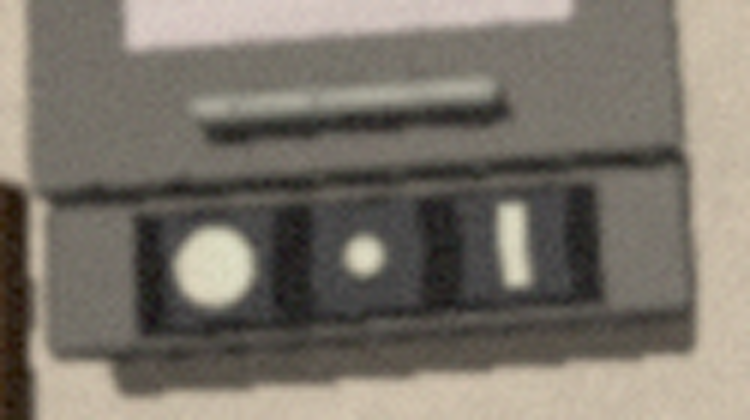

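The crop shows the big key at (215,266), the small key at (363,255), the bar key at (514,245), and the handle from (192,110) to (497,88), all in crop pixels.

```bash
python3 - <<'E'
from h import *
C=cam('top')
f=lambda x,y:(175+x/6-.42,230+y/6-.42)
P={k:ray(C,f(*v[:2]),v[2]) for k,v in dict(big=(215,266,.131),small=(363,255,.131),bar=(514,245,.131),h1=(192,110,.182),h2=(497,88,.182)).items()}
for k in P: print(k,P[k].round(4))
d=P['big']-P['bar'];yaw=np.arctan2(-d[0],d[1]);print('spacing',np.linalg.norm(d),'yaw',np.degrees(yaw))
d=P['h1']-P['h2'];print('len',np.linalg.norm(d),'yaw',np.degrees(np.arctan2(-d[0],d[1])),'mid',(P['h1']+P['h2'])/2)
ex=np.array([np.cos(yaw),np.sin(yaw),0]);print('handle from key',P['small']+.058*ex)
print('jar',ray(C,(330,200),.11),'bowl',ray(C,(152,217),.045),'carton',ray(C,(162,282),.06))
s=readout.get_state();q=s['ee_rot'];print(Ro.from_quat(np.r_[q[1:],q[0]]).as_matrix().round(3))
E
```

```text
big [0.4545 0.181  0.131 ]
small [0.4575 0.1218 0.131 ]
bar [0.4602 0.0612 0.131 ]
h1 [0.5116 0.1821 0.182 ]
h2 [0.5175 0.0649 0.182 ]
spacing 0.11996508270084717 yaw 2.732740366023585
len 0.11732435187935673 yaw 2.916687296961574 mid [0.51454938 0.12349555 0.182     ]
handle from key [0.51546518 0.12454922 0.131     ]
jar [ 0.6356559  -0.11852796  0.11      ] bowl [0.61364709 0.3550188  0.045     ] carton [0.43983363 0.3170501  0.06      ]
[[-0.904  0.427 -0.001]
 [ 0.427  0.904 -0.001]
 [ 0.    -0.002 -1.   ]]
```

```bash
python3 -m handwheel '[[[-32.5,-26.9,1.7],[0,0,0],1],[[-32.5,-26.9,1.7],[0,0,0],1],[[-32.5,-26.9,1.7],[0,0,0],1],[[-32.5,-26.9,1.7],[0,0,0],1],[[-32.5,-26.9,1.7],[0,0,0],1],[[-32.5,-26.9,1.7],[0,0,0],1],[[-32.5,-26.9,1.7],[0,0,0],1],[[-32.5,-26.9,1.7],[0,0,0],1],[[-32.5,-26.9,1.7],[0,0,0],1],[[-32.5,-26.9,1.7],[0,0,0],1],[[-32.5,-26.9,1.7],[0,0,0],1],[[-32.5,-26.9,1.7],[0,0,0],1]]' 40
python3 -m handwheel '[[[0,0,0],[0,0,1],1],[[0,0,0],[0,0,1],1],[[0,0,0],[0,0,1],1],[[0,0,0],[0,0,1],1],[[0,0,0],[0,0,1],1],[[0,0,0],[0,0,1],1],[[0,0,0],[0,0,1],1],[[0,0,0],[0,0,1],1],[[0,0,0],[0,0,1],1],[[0,0,0],[0,0,1],1],[[0,0,0],[0,0,0.3],1],[[0,0,0],[0,0,0],1]]'
python3 - <<'E'
from h import *
s=readout.get_state();im=vision.get_image('wrist');cv2.imwrite('pics/w1.png',cv2.convertScaleAbs(im,alpha=1.4))
np.save('s1.npy',s,allow_pickle=True)
K,R,o=cam('wrist',s)
for n,p in dict(bar=(.4602,.0612,.131),small=(.4575,.1218,.131),h=(.515,.124,.184),tip=s['position']).items():
    c=K@(R.T@(np.array(p)-o));print(n,c[:2]/c[2])
q=s['ee_rot'];print(Ro.from_quat(np.r_[q[1:],q[0]]).as_matrix().round(3),s['qpos'].round(3))
E
```

```text
clock: 1.6
position: [0.4605, 0.0604, 0.2106]
ee_rot: [-0.0, 0.219, 0.976, 0.0]
contact_force: [0.7, 0.7, -0.4]
width: -0.0002
gripper_force: 0.0
clock: 3.1
position: [0.4602, 0.0617, 0.2107]
ee_rot: [-0.0, 0.688, 0.725, -0.0]
contact_force: [0.3, 0.5, -0.1]
width: -0.0001
gripper_force: 0.0
bar [283.81623002 223.25598328]
small [284.60365313 142.72463226]
h [390.64666683 153.58765897]
tip [283.97967771 274.93349711]
[[-0.052  0.999 -0.   ]
 [ 0.999  0.052  0.   ]
 [ 0.    -0.    -1.   ]] [-0.017  0.122  1.76   0.     1.26  -0.069]
```

View pics/w1.png

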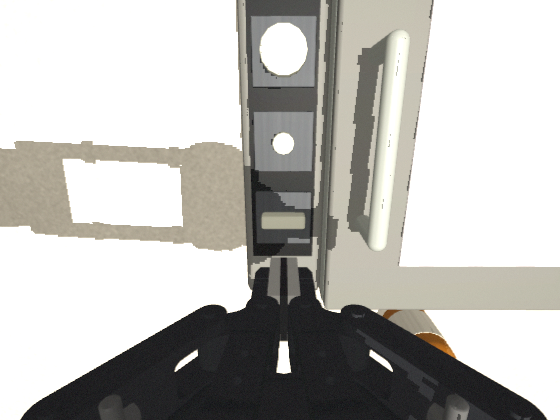

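The wrist view shows the bar key at (283,221), the small key at (283,143.5), and the handle from (398,35) to (377,246), all close to prediction.

```bash
python3 - <<'E'
from h import *
s=np.load('s1.npy',allow_pickle=True).item();C=cam('wrist',s)
for n,u,z in (('bar',(283,221),.131),('small',(283,143.5),.131),('big',(283.5,50),.131),('h1',(398,35),.182),('h2',(377,244),.182)): print(n,ray(C,u,z).round(4))
E
```

```text
bar [0.4595 0.063  0.131 ]
small [0.4564 0.1212 0.131 ]
big [0.4536 0.1805 0.131 ]
h1 [0.51   0.1813 0.182 ]
h2 [0.5162 0.0695 0.182 ]
```

```bash
python3 -m handwheel '[[[0,0,20],[0,0,0],1],[[0,0,25],[0,0,0],1],[[0,0,20],[0,0,0],1],[[0,0,9],[0,0,0],1],[[0,0,2],[0,0,0],1],[[0,0,2],[0,0,0],1],[[0,0,2],[0,0,0],1],[[0,0,2],[0,0,0],1],[[0,0,1.5],[0,0,0],1],[[0,0,1],[0,0,0],1],[[0,0,0],[0,0,0],1]]'
```

```text
clock: 4.53
position: [0.4609, 0.0617, 0.1267]
ee_rot: [0.0, 0.689, 0.725, 0.0]
contact_force: [0.6, -0.1, 3.4]
width: 0.0001
gripper_force: 2.0
```

```bash
python3 -m handwheel '[[[0,0,1],[0,0,0],1],[[0,0,1],[0,0,0],1],[[0,0,0],[0,0,0],1]]'; python3 -m handwheel '[[[0,0,0.7],[0,0,0],1],[[0,0,0.7],[0,0,0],1],[[0,0,0],[0,0,0],1]]'
```

```text
clock: 4.9
position: [0.4609, 0.0617, 0.1254]
ee_rot: [0.001, 0.689, 0.725, 0.001]
contact_force: [-0.4, 0.2, 10.2]
width: -0.0001
gripper_force: 5.2
clock: 5.28
position: [0.461, 0.0617, 0.1252]
ee_rot: [0.001, 0.689, 0.725, 0.001]
contact_force: [-3.0, -0.1, 19.0]
width: -0.0002
gripper_force: 9.6
```

```bash
python3 -m handwheel '[[[0,0,-4],[0,0,0],1],[[0,0,-8],[0,0,0],1],[[0,0,-8],[0,0,0],1],[[0,0,0],[0,0,0],1],[[15,-0.1,0],[0,0,0],1],[[25,-0.2,0],[0,0,0],1],[[20,-0.1,0],[0,0,0],1],[[0,0,0],[0,0,0],1],[[0,0,6],[0,0,0],1],[[0,0,5],[0,0,0],1],[[0,0,2],[0,0,0],1],[[0,0,2],[0,0,0],1],[[0,0,2],[0,0,0],1],[[0,0,1.5],[0,0,0],1],[[0,0,1],[0,0,0],1],[[0,0,0],[0,0,0],1]]'
```

```text
clock: 7.28
position: [0.4567, 0.1212, 0.1253]
ee_rot: [0.0, 0.689, 0.725, -0.0]
contact_force: [-4.8, -1.9, 16.0]
width: 0.0
gripper_force: 8.1
```

```bash
python3 -m handwheel '[[[0,0,-5],[0,0,0],1],[[0,0,-20],[0,0,0],1],[[0,0,-35],[0,0,0],0],[[0,0,-30],[0,0,0],0],[[0,0,-10],[0,0,0],0],[[0,20,0],[0,0,0],0],[[0,25,0],[0,0,0],0],[[0,12.4,0],[0,0,0],0],[[0,0,0],[0,0,0],0],[[0,0,0],[0,0,0],0]]' 30
python3 - <<'E'
from h import *
s=readout.get_state();print(s['position'],s['width'])
cv2.imwrite('pics/w2.png',vision.get_image('wrist'))
E
```

```text
clock: 8.52
position: [0.5134, 0.1245, 0.2227]
ee_rot: [-0.001, 0.689, 0.725, -0.001]
contact_force: [1.2, -0.9, 0.9]
width: 0.0427
gripper_force: 0.0
[0.51337027 0.12453808 0.22270803] 0.04265585056521016
```

View pics/w2.png

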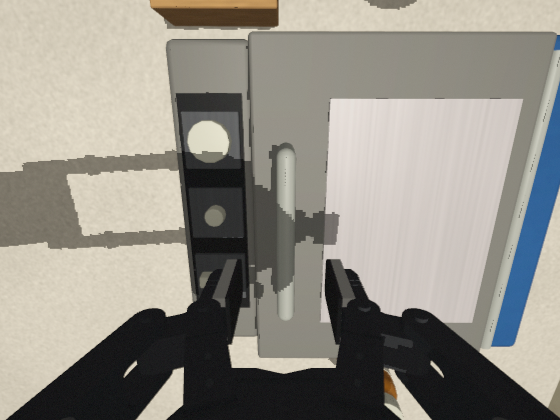

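The handle is centred between the fingers, with its bar at column 286 and the finger centre at about 284. Next I descend and grip.

```bash
python3 -m handwheel '[[[0,0.5,20],[0,0,0],0],[[0,0,25],[0,0,0],0],[[0,0,13],[0,0,0],0],[[0,0,3],[0,0,0],0],[[0,0,0],[0,0,0],1],[[0,0,0],[0,0,0],1],[[0,0,0],[0,0,0],1],[[0,0,0],[0,0,0],1],[[0,0,0],[0,0,0],1],[[0,0,0],[0,0,0],1]]' 40
python3 - <<'E'
import numpy as np
# world-down tool: along tool y (bath x), tool z(down)
t=np.radians(np.arange(0,61,4));t=np.append(t[:-1],np.radians(60)) if t[-1]>np.radians(60) else t
X=-180*np.cos(t)+47*np.sin(t);Z=180*np.sin(t)+47*np.cos(t)
print(np.c_[np.diff(X),-np.diff(Z)].round(1).tolist())
E
```

```text
clock: 9.82
position: [0.5147, 0.1247, 0.1634]
ee_rot: [0.0, 0.689, 0.725, 0.0]
contact_force: [-2.8, -0.0, 6.4]
width: 0.0102
gripper_force: 39.3
[[3.7, -12.4], [4.6, -12.2], [5.4, -11.8], [6.2, -11.4], [7.0, -10.9], [7.7, -10.4], [8.5, -9.9], [9.1, -9.2], [9.7, -8.6], [10.3, -7.9], [10.8, -7.1], [11.3, -6.4], [11.7, -5.6], [12.1, -4.7], [12.4, -3.9]]
```

```bash
python3 -m handwheel '[[[0,1.8,-6.2],[0,0,0],1],[[0,1.9,-6.2],[0,0,0],1],[[0,2.3,-6.1],[0,0,0],1],[[0,2.3,-6.1],[0,0,0],1],[[0,2.7,-5.9],[0,0,0],1],[[0,2.7,-5.9],[0,0,0],1],[[0,6.2,-11.4],[0,0,0],1],[[0,0,0],[0,0,0],1]]'
```

```text
clock: 10.82
position: [0.534, 0.1256, 0.2116]
ee_rot: [-0.001, 0.689, 0.725, -0.0]
contact_force: [-6.7, 0.5, -1.7]
width: 0.0103
gripper_force: 39.3
```

```bash
python3 -m handwheel '[[[0,3.5,-5.5],[0,0,0],1],[[0,3.5,-5.4],[0,0,0],1],[[0,7.7,-10.4],[0,0,0],1],[[0,8.5,-9.9],[0,0,0],1],[[0,9.1,-9.2],[0,0,0],1],[[0,9.7,-8.6],[0,0,0],1],[[0,10.3,-7.9],[0,0,0],1],[[0,0,0],[0,0,0],1]]'
```

```text
clock: 11.82
position: [0.5858, 0.1282, 0.2711]
ee_rot: [-0.0, 0.689, 0.725, 0.0]
contact_force: [-10.9, -0.6, 9.3]
width: 0.0105
gripper_force: 39.6
```

```bash
python3 - <<'E'
from h import *
a=vision.get_image('wrist');b=vision.get_image('scene')[60:270,180:460]
cv2.imwrite('pics/w3.png',np.hstack([cv2.resize(a,(400,300)),cv2.resize(b,(400,300))]))
E
```

```text
(no output)
```

View pics/w3.png

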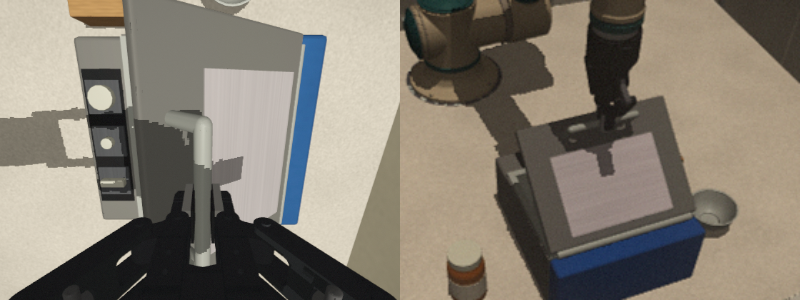

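The bar is held between the fingers with the lid about 40° open, at left-panel pixel (205,250). The bowl, jar and carton are untouched.

```bash
python3 -m handwheel '[[[0,5.4,-4.6],[0,0,0],1],[[0,5.4,-4.5],[0,0,0],1],[[0,5.7,-4.2],[0,0,0],1],[[0,5.6,-4.2],[0,0,0],1],[[0,5.9,-3.3],[0,0,0],1],[[0,5.8,-3.3],[0,0,0],1],[[0,6.1,-2.4],[0,0,0],1],[[0,6,-2.3],[0,0,0],1],[[0,6.2,-2],[0,0,0],1],[[0,6.2,-1.9],[0,0,0],1],[[0,0,0],[0,0,0],1],[[0,0,0],[0,0,0],1]]'
python3 - <<'E'
from h import *
s=readout.get_state();np.save('s4.npy',s,allow_pickle=True)
im=vision.get_image('wrist');cv2.imwrite('pics/w4.png',im)
b=vision.get_image('scene')[80:280,220:420];np.save('sc.npy',b)
cv2.imwrite('pics/s4.png',cv2.resize(b,(600,600),interpolation=cv2.INTER_CUBIC))
ey=np.array([-.048,.9988,0]);ex=np.array([.9988,.048,0]);H=np.array([.4567,.1213,.131])+.238*ex
C=cam('scene')
for t in (50,55,60,65):
    t=np.radians(t);u=-np.cos(t)*ex+np.sin(t)*np.array([0,0,1]);n=np.sin(t)*ex+np.cos(t)*np.array([0,0,1])
    out=[]
    for w in (.131,-.131):
        p=H+.2*u+.012*n+w*ey;c=C[0]@(C[1].T@(p-C[2]));out.append(((c[:2]/c[2]-[220,80])*3).round(0))
    print(np.degrees(t),out)
b=H+0;print('TCP rel',(s['position']-H)@ex, s['position'][2]-.131)
E
```

```text
clock: 13.42
position: [0.6461, 0.1313, 0.3014]
ee_rot: [0.001, 0.689, 0.725, 0.001]
contact_force: [-4.5, -1.2, 6.1]
width: 0.0101
gripper_force: 40.9
50.0 [array([455., 138.]), array([135., 215.])]
55.0 [array([467., 138.]), array([142., 217.])]
59.99999999999999 [array([480., 141.]), array([149., 221.])]
65.0 [array([493., 145.]), array([157., 227.])]
TCP rel -0.048285522136313104 0.17040294734292805
```

View pics/s4.png

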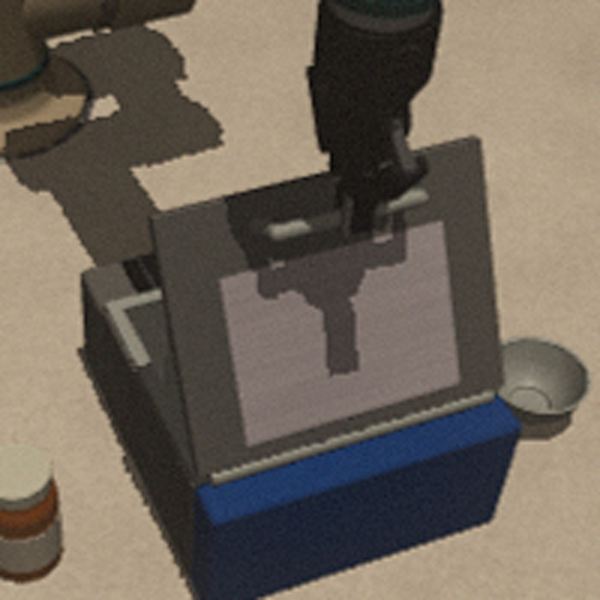

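The lid's front corners are at (480,138) and (153,214), which matches about 60°, and the surrounding objects are untouched. I'll check that the hold is stable.

```bash
python3 -m handwheel '[[[0,-0.5,0],[0,0,0],1],[[0,0,0],[0,0,0],1],[[0,0,0],[0,0,0],1],[[0,0,0],[0,0,0],1],[[0,0,0],[0,0,0],1],[[0,0,0],[0,0,0],1],[[0,0,0],[0,0,0],1],[[0,0,0],[0,0,0],1]]' 50
```

```text
clock: 14.52
position: [0.6455, 0.1313, 0.3013]
ee_rot: [0.001, 0.689, 0.725, 0.001]
contact_force: [-4.7, 0.4, 4.9]
width: 0.0099
gripper_force: 49.2
```

```bash
python3 -c "
from rig import manip; print(manip.sign_off())"
```

```text
the job is handed in; nothing more can be done
None
```

The job is handed in: I pressed the bar key and then the small round key fully down with the lid shut, left the big key alone, and the arm is holding the lid at about 60° (estimated from the arm position and camera), with nothing around the bath seen to move and about 14.5 s used.

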